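# Unhook the hinge pack and stand it in the job caddy

### The job

Take the pack with the pair of hinges off its hook on the bench rack: draw it along the wire, lifting its hang tab by feel just enough to ride over the upturned tip without straining the tab or the wire. Then set it down gently, standing upright, in the narrow front bay of the plywood job caddy and let go. Leave the other two packs hanging, and everything else where it is.

Things in the scene. Friction and masses are not known exactly. Their poses are not given: they have to be found in the camera images.
- hinge_pack_center (a point): pack to fetch: clear rigid clamshell showing two brass hinges side by side, 54 mm wide (y), 14 thick (x), 62 tall, with a 4 mm thick hang tab (40 wide, 23 tall) on its top; 85 to 170 g. Point: middle of the whole 85 mm height; z up to the tab, x along the wire. Clamshell top 19.5 mm above the point. Grasp its two 14 mm side edges just below that top, the wire between the fingers
- hinge_pack_hole (a point): centre of the hole in that tab, 30.75 mm above the pack's centre: 16 mm wide, 11.5 high; 6 mm of tab above it, clamshell top 11.25 mm below its centre. It starts with the hole's upper edge resting on the wire. Tab and wire are spoilt if they press on each other with over 8 N: keep to 2 or 3 N. The hook's tip ahead may stand 10 mm above the tab's top: leave room under the gripper's body
- hinge_pack_base (a point): middle of that pack's underside, 42.5 mm below its centre point. The pack is rigid and bears a firm grip of 25 to 50 N; gripped by its edges it may still pivot a little about the pads, so that its underside ends a few mm off when it is set down
- rack: fixed bench rack: plywood foot 160 x 420 x 18 mm reaching to -x, posts 20 mm square at y = -190, 190 mm, crossbar 16 x 400 x 30 mm with its axis 200 mm up. Origin on the table under the bar's middle; y along the bar; wires point to -x. Hooks at y = -115, 0, 115 mm, one pack on each; which hangs where varies. No wire reaches past x = -155 mm
- bar_middle (a point): middle of the crossbar's axis, 200 mm above the table, axes as the rack's. Each hook is a level 5 mm wire, axis 200 mm up, straight to a bend, then a straight rising tip 20 mm long. Hand-bent, they differ and are not measured: bend 108 to 132 mm from this axis, tip 20 to 40 degrees above level (7 to 13 mm rise): feel for it. A wire gives up or down about 1 mm per 4 N at its tip
- drill_pack_center (a point): middle of a neighbouring pack, tall and narrow (36 x 14 x 123 mm) with drill bits: leave it hanging
- saw_pack_center (a point): middle of a neighbouring pack, short and thick (48 x 24 x 77 mm) with a round hole saw: leave it hanging
- caddy: fixed open-topped plywood job caddy, 136 (x) x 144 (y) x 50 mm high, walls 8 mm, floor 6 mm thick; origin on the table under its middle. It has a narrow bay along its front (-x) edge and a wide tool bay behind
- bay (a point): middle of the narrow bay's floor, 6 mm above the table (44 mm below the rim): the bay is 24 mm wide along the caddy's x and 128 mm long along its y, room for the pack standing with its width along the bay and a finger either side. Axes as the caddy's; either way round will do, anywhere along the bay
- screwdriver: short screwdriver lying in the caddy's tool bay: leave it
- timber_block: bridge-shaped timber offcut, 35 x 160 x 52 mm, on the table: leave it
- glue: glue bottle, 60 mm across, 170 mm tall, standing on the table: leave it
- tape: tape measure, 62 x 36 x 58 mm, on the table in front of the rack: leave it
- sander: round sander, 125 mm across, 150 mm tall, with a dust box behind it: leave it
- square: try square lying on the table, 120 mm stock, 200 mm blade: leave it
Things that resemble listed ones, but are neither listed nor needed, are in the scene too. Leave any blue or green look-alike of the part that bears hinge_pack_center alone. Several things have the shape of the caddy; the one meant has the colours described above.

How it is judged:
By the outcome, as a careful person would: the job done as asked, in the order asked, and still so for the second after the job is handed in, with the robot touching nothing.
It also fails if it takes over 72 s, if anything falls off the work surface, if the arm or the gripper's body presses on something with over 40 N, if the wrist force passes 120 N, or if a joint passes its speed limit or range.

### The arm

A 6-joint arm with a two-finger parallel gripper is mounted at the origin on the work surface. World frame = base frame: x ahead of the robot, y to its left, z up, the work surface at z = 0. Lengths are in m, angles in degrees, forces in N, time in s.
With the tool pointing down it reaches from about 0.375 to 0.9 m from the base axis. Payload 3.1 kg.
Tool frame: the origin (TCP) lies between the finger pads; the fingertips stand 22 mm ahead of it and the grasp point (between the pads) lies 3 mm ahead of it (bot.tip_extent is the distance from the TCP to the fingertips, in m); y points along the fingers, z is the direction in which the jaws open and shut, and the axes are right-handed (so a half turn about y gives the same grasp; the last joint's range is limited). The gripper opens to 87 mm and grips with 3 to 60 N. Pads are 19 mm wide; open, the fingers measure 117 mm over their backs; the gripper's body (75 mm by 190 mm) begins 51 mm behind the grasp point.
Start: joints at [-84.597, 30.224, 82.088, -0, 67.689, -10.227], TCP at [0.168, -0.602, 0.245] pointing down, gripper open.
Joint ranges: [-176.69, 176.69], [-43.24, 126.21], [12.49, 139.97], [-82, 262], [0, 151.66], [-163.58, 163.58]. Speed limits (degrees/s): [159.86, 159.86, 180, 180, 180, 180].

### API

Orientations are given as a 3x3 rotation matrix whose columns are the frame's x, y, z axes.
In Python, from rig import bot, eyes, models gives the robot as it stands. The module is installed in compiled form; this text tells all that it offers.
- The arm moves only by the tool arm_command, never from a script. Its arguments are lists of equal length, an entry for each row: "translation": the shift along the tool's x, y, z each as a share of 0.08 m, from -1 to 1, a list of three; "rotation": the turn, a rotation vector about the tool's x, y, z each as a share of 60 degrees, from -1 to 1, a list of three; "grip": the closure, from -1 (fully open) to 1 (shut), so that 0 is half open. In form: {"translation": [[x, y, z], ...], "rotation": [[rx, ry, rz], ...], "grip": [grip, ...]}. A call has 1 to 5 rows; each row is the pose to reach, as a shift and turn from the pose commanded when the call began, along the tool's axes at that moment; what a row does not reach only later rows make up. A row lasts 1/10 s, in which the tool goes at most 50 mm and 8.59 degrees, less where a joint would pass 70% of its speed; a pose out of reach is approached as far as the arm can. A call with a number of a shift or a turn outside -1 to 1 is refused whole. A call with a gripper value outside its range is refused whole. The fingers move at their own pace and stop on an object; the grip force is fixed at half the most. Time passes only in rows, so rows that repeat a pose let the fingers close. It gives the time, the measured TCP pose, the force and the opening at its end, in the units of the state.
- bot.read_state(): the state, without advancing time (a new reading comes with each control period).
- eyes.capture(name): name is "scene" or "top" or "wrist"; returns a dict with "image" (480x640x3 uint8, blue, green, red), "mtx" (3x3 intrinsics, pixels), "dist_coeffs" ([k1, k2, p1, p2, k3] as OpenCV has them; the pictures are not rectified), "rvec" (rotation vector, rad) and "tvec" (3), from world to camera coordinates, as OpenCV has them; the wrist camera has in their place "hand_eye" (4x4, takes a point from camera to tool coordinates, whose origin is the TCP and whose axes are the tool frame's). Camera axes: x right, y down, z forward; pixel columns grow to the right and rows downward; lengths in m; the calibration is good to about 2 mm. A picture is of the moment at which its call begins: read the wrist's pose just before it. There is no depth.
- bot.hand_in(): hands the job in, once; it reports no verdict.
Trained networks look in the newest picture that a camera, given by its name, has taken for a name from the list of things; names that differ only in an ending like _2 or _b are one class to them, and where a whole thing is asked for, a point or a joint stands for the part that bears it (a point fixed in the world has none). Each returns a list of dicts, best first, with "conf" (0 to 1); they miss things now and then, are a little off and sometimes report something else, mostly with a low value. They report only what shows in the picture. A call takes as long as a camera call. They do not tell look-alikes from the thing itself.
- models.recognise(camera, thing): "extent" ([left, top, right, bottom] as shares, 0 to 1, of the picture: columns of its width, rows of its height, round what is visible of it).
- models.spot_point(camera, thing): "point" ([column, row] as shares, 0 to 1, of the picture: columns of its width, rows of its height: a listed point, or the origin of a listed thing).
The state is a dict: "time_s": time; "joint_positions": joint angles; "qvel": joint speeds; "tau": joint torques, N m; "position": TCP position; "tcp_rot": TCP orientation; "force": force on the tool from outside, world axes, zero at the start; "moment": the same for the moment, N m; "opening": opening from 0.0 (shut) to 1.0 (fully open).
Only numpy, scipy, OpenCV 4.12 (cv2) and the standard library are available. Lean on these libraries where they do the work, as an engineer would, in place of code of your own. Each camera call takes 0.05 s, during which the arm holds its last target. There are 200 camera calls.

## Working session

There is one attempt and no reset: what is moved stays moved. The work goes in short steps, Python scripts to look and compute and a tool call to move; the robot and the scene stay as the last step left them, time stands still between calls to the robot, and variables do not carry over. Pictures are saved under pics/ and viewed, about 8 in all and at most 12, crops included, and the job is handed in when it is done.

Besides the shell and the picture viewer there is one more tool, called after ">>>" as name(argument=value, ...) on one line, values as JSON. arm_command: Moves the arm, as the interface text tells. Shift numbers are shares of 0.08 m and turn numbers shares of 60 degrees, none past 1 either way. Its arguments: {"type":"object","properties":{"translation":{"type":"array"},"rotation":{"type":"array"},"grip":{"type":"array"}},"required":["translation","rotation","grip"]}

```bash
mkdir -p pics; cat > h.py <<'E'
import numpy as np, cv2
from rig import bot, eyes, models
def cap(n,save=None):
    s=bot.read_state(); c=eyes.capture(n)
    if n=="wrist":
        T=np.eye(4);T[:3,:3]=np.array(s["tcp_rot"]);T[:3,3]=s["position"]
        W=np.linalg.inv(T@np.array(c["hand_eye"]))
        c["R"]=W[:3,:3];c["t"]=W[:3,3]
    else:
        c["R"]=cv2.Rodrigues(np.array(c["rvec"],float))[0];c["t"]=np.array(c["tvec"],float).ravel()
    c["K"]=np.array(c["mtx"],float);c["d"]=np.array(c["dist_coeffs"],float)
    if save: cv2.imwrite("pics/"+save,c["image"])
    return c
def ray(c,px):
    u=cv2.undistortPoints(np.array([[px]],float),c["K"],c["d"])[0,0]
    d=c["R"].T@np.array([u[0],u[1],1]);return -c["R"].T@c["t"],d/np.linalg.norm(d)
def onz(c,px,z):
    o,d=ray(c,px);return o+d*(z-o[2])/d[2]
def tri(obs):
    A=np.zeros((3,3));b=np.zeros(3)
    for c,px in obs:
        o,d=ray(c,px);M=np.eye(3)-np.outer(d,d);A+=M;b+=M@o
    p=np.linalg.solve(A,b)
    return p,[float(np.linalg.norm((np.eye(3)-np.outer(d,d))@(p-o))) for o,d in (ray(c,px) for c,px in obs)]
def proj(c,P):
    return cv2.projectPoints(np.array(P,float).reshape(-1,3),cv2.Rodrigues(c["R"])[0],c["t"],c["K"],c["d"])[0][:,0]
def st():
    s=bot.read_state();print(s["time_s"],np.round(s["position"],4),"F",np.round(s["force"],1),"M",np.round(s["moment"],2),"op",round(s["opening"],3));return s
E
python3 - <<'E'
from h import *
s=st();print(np.round(s["tcp_rot"],3))
C={n:cap(n,n+"0.png") for n in("scene","top","wrist")}
np.set_printoptions(suppress=True,precision=3)
for n,c in C.items(): print(n,-c["R"].T@c["t"],c["R"][2],c["K"][0,0])
for th in ["hinge_pack_center","hinge_pack_hole","hinge_pack_base","rack","bar_middle","drill_pack_center","saw_pack_center","caddy","bay"]:
    for n in C:
        for d in models.spot_point(n,th)[:4]:
            print(th,n,round(d["conf"],2),np.array(d["point"])*[640,480])
im=np.hstack([cv2.resize(C[n]["image"],None,fx=1,fy=1) for n in("scene","top")])
E
```

```text
0.0 [ 0.1683 -0.6012  0.2435] F [ 0.2  0.1 -0. ] M [0.02 0.04 0.02] op 1.0
[[-0.963 -0.     0.269]
 [-0.269  0.002 -0.963]
 [-0.    -1.    -0.002]]
scene [ 1.301 -0.257  0.885] [-0.71   0.246 -0.66 ] 494.11859743927334
top [0.377 0.038 1.429] [ 0.105 -0.018 -0.994] 504.5557163202779
wrist [ 0.241 -0.582  0.383] [-0.264 -0.073 -0.962] 362.3145206171298
hinge_pack_center scene 0.85 [269.376 372.816]
hinge_pack_center scene 0.71 [327.424 264.624]
hinge_pack_center scene 0.68 [305.984 251.424]
hinge_pack_center top 0.76 [323.072 199.2  ]
hinge_pack_center top 0.75 [381.632 172.08 ]
hinge_pack_center top 0.62 [316.032 281.52 ]
hinge_pack_hole scene 0.9 [302.08  247.584]
hinge_pack_hole scene 0.77 [325.376 256.992]
hinge_pack_hole scene 0.77 [268.288 362.496]
hinge_pack_hole top 0.76 [321.024 201.408]
hinge_pack_hole top 0.68 [317.312 281.28 ]
hinge_pack_hole top 0.66 [380.992 167.088]
hinge_pack_hole top 0.45 [416.768 268.176]
hinge_pack_base scene 0.84 [273.792 385.296]
hinge_pack_base scene 0.74 [330.624 281.712]
hinge_pack_base scene 0.59 [305.984 265.824]
hinge_pack_base scene 0.39 [1
[... 266 characters left out ...]
p 0.93 [273.472 177.696]
drill_pack_center scene 0.71 [377.088 253.488]
drill_pack_center scene 0.26 [333.568 244.8  ]
drill_pack_center top 0.52 [276.032 208.08 ]
saw_pack_center scene 0.72 [430.016 248.304]
saw_pack_center top 0.47 [229.312 196.32 ]
saw_pack_center top 0.31 [276.672 178.512]
saw_pack_center top 0.31 [190.912 273.696]
caddy scene 0.88 [193.92  319.008]
caddy scene 0.88 [154.112 260.592]
caddy top 0.88 [440.704 334.176]
caddy top 0.23 [190.592 273.888]
caddy wrist 0.63 [112.192  26.208]
bay scene 0.96 [189.376 302.4  ]
bay scene 0.73 [151.616 244.512]
bay top 0.93 [442.176 354.288]
bay top 0.66 [414.272 270.48 ]
bay top 0.19 [226.304 198.   ]
bay wrist 0.98 [103.872  80.784]
```

View pics/scene0.png

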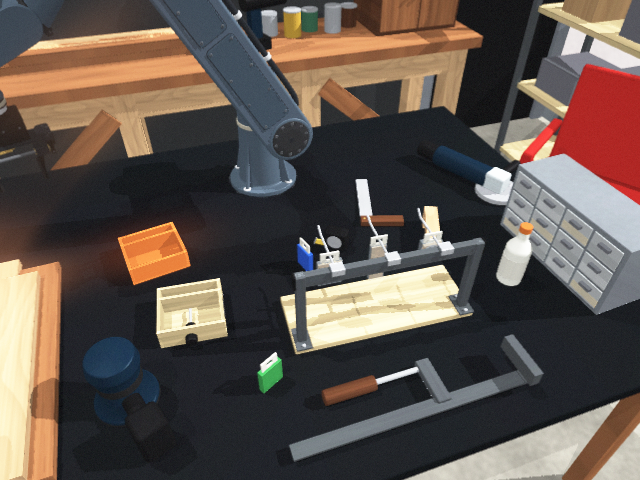

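View pics/top0.png

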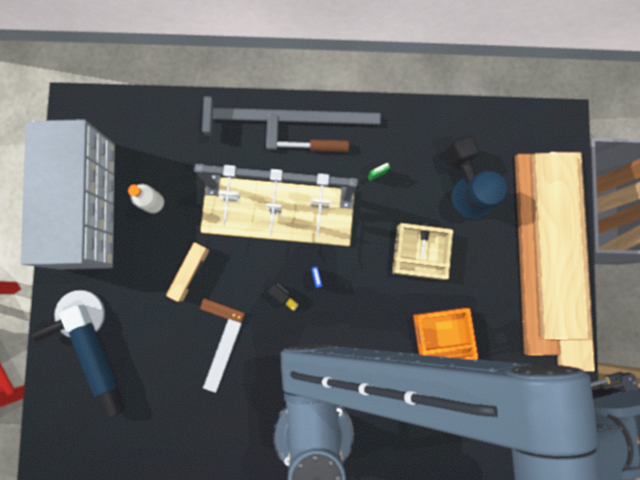

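The scene view shows the rack with three packs. The hinge pack is at about (328,262), the leftmost hook in this view, with a blue look-alike at (305,255) and a green one at (270,372). The plywood caddy is at (193,313) and an orange look-alike at (153,252). In the top view the hinge pack is at about (322,202) and the plywood caddy at (423,250), with the narrow bay probably at the bottom (-x) edge.

```bash
python3 - <<'E'
from h import *
np.set_printoptions(suppress=True,precision=4)
S=cap("scene");T=cap("top")
print("hole",tri([(S,(325.4,257)),(T,(321,201.4))]))
print("cent",tri([(S,(327.4,264.6)),(T,(323,199.2))]))
print("base",tri([(S,(330.6,281.7)),(T,(318.6,206.7))]))
print("bar mid",onz(T,(273.5,177.7),.2))
for p in [(196,171),(356,183)]: print("bar end top",onz(T,p,.215))
for p in [(223,226),(275,236),(319,232)]: print("wire tip",onz(T,p,.21))
print("caddy corners rim"); 
for p in [(399,224),(453,228),(449,279),(393,274)]: print(onz(T,p,.05))
im=T["image"]
a=cv2.resize(im[155:255,190:370],None,fx=4,fy=4,interpolation=cv2.INTER_CUBIC)
b=cv2.resize(im[210:290,380:470],None,fx=4,fy=4,interpolation=cv2.INTER_CUBIC)
o=np.zeros((560,800,3),np.uint8)
o[:400,:720]=a
cv2.imwrite("pics/rack1.png",o[:400,:720]);
ww=cap("wrist")
print(onz(ww,(103.9,80.8),.006))
E
```

```text
hole (array([ 0.6105, -0.0045,  0.1957]), [0.0022727254687478007, 0.0022727254687478064])
cent (array([ 0.6197, -0.0067,  0.1832]), [0.0009843614002667358, 0.000984361400266781])
base (array([0.6117, 0.0031, 0.1219]), [0.002015845685942009, 0.002015845685941965])
bar mid [0.6668 0.117  0.2   ]
bar end top [0.6745 0.3059 0.215 ]
bar end top [ 0.6559 -0.0867  0.215 ]
wire tip [0.5412 0.235  0.21  ]
wire tip [0.5201 0.108  0.21  ]
wire tip [0.5328 0.0013 0.21  ]
caddy corners rim
[ 0.5816 -0.2248  0.05  ]
[ 0.5745 -0.3755  0.05  ]
[ 0.4328 -0.3637  0.05  ]
[ 0.4427 -0.2091  0.05  ]
[ 0.2283 -0.3624  0.006 ]
```

View pics/rack1.png

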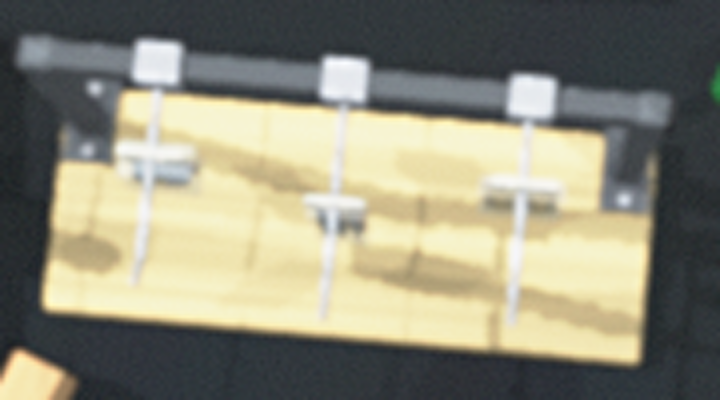

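>>> arm_command(translation=[[-0.5, -0.2, -0.5], [-1, -0.4, -1], [-1, -0.4, -1], [-1, -0.4, -1]], rotation=[[0, 0, 0], [0, 0, 0], [0, 0, 0], [0, 0, 0]], grip=[-1, -1, -1, -1])

```text
time_s: 2.05
position: [0.2252, -0.5015, 0.2777]
tcp_rot: [[-0.962, 0.0, 0.272], [-0.272, -0.001, -0.962], [-0.0, -1.0, 0.001]]
force: [-0.6, -1.0, -0.5]
opening: 1.002
```

>>> arm_command(translation=[[-0.5, -0.2, -0.5], [-1, -0.4, -1], [-1, -0.4, -1], [-1, -0.4, -1]], rotation=[[0, 0, 0], [0, 0, 0], [0, 0, 0], [0, 0, 0]], grip=[-1, -1, -1, -1])

```text
time_s: 2.45
position: [0.2801, -0.4045, 0.3093]
tcp_rot: [[-0.962, 0.0, 0.272], [-0.272, -0.002, -0.962], [0.0, -1.0, 0.002]]
force: [-0.4, -0.4, 0.3]
opening: 1.0
```

>>> arm_command(translation=[[-0.5, -0.2, -0.4], [-1, -0.4, -0.8], [-1, -0.4, -0.8], [-1, -0.4, -0.8]], rotation=[[0, 0.1, 0], [0, 0.2, 0], [0, 0.3, 0], [0, 0.3, 0]], grip=[-1, -1, -1, -1])

```text
time_s: 2.85
position: [0.3399, -0.3229, 0.3409]
tcp_rot: [[-0.999, 0.001, -0.04], [0.04, -0.003, -0.999], [-0.001, -1.0, 0.003]]
force: [0.1, -0.1, -0.8]
opening: 0.999
```

```bash
python3 - <<'E'
from h import *
np.set_printoptions(suppress=True,precision=4)
W=cap("wrist","w1.png")
for th,z in [("bay",.006),("caddy",0)]:
    for d in models.spot_point("wrist",th):
        p=np.array(d["point"])*[640,480];print(th,round(d["conf"],2),p,onz(W,p,z))
import pickle
pickle.dump({k:W[k] for k in "RtKd"},open("w1.pkl","wb"))
E
```

```text
bay 0.84 [352.128 262.8  ] [ 0.2341 -0.3612  0.006 ]
bay 0.82 [290.496  90.384] [ 0.4631 -0.2894  0.006 ]
caddy 0.91 [351.488 234.192] [ 0.274  -0.3615  0.    ]
caddy 0.58 [289.92   45.504] [ 0.515  -0.2914  0.    ]
```

View pics/w1.png

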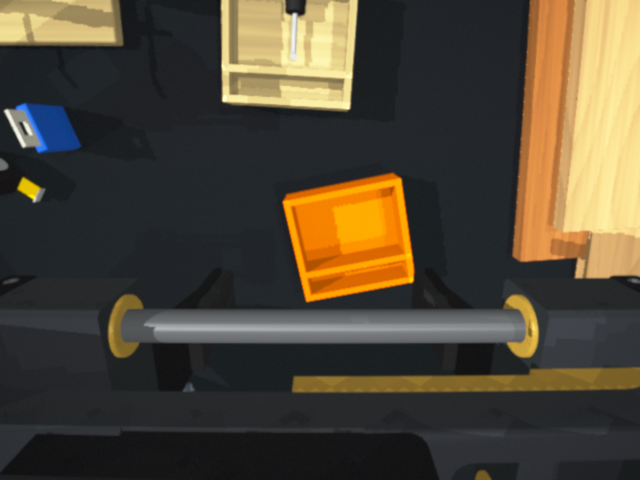

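>>> arm_command(translation=[[-0.5, 0, -0.5], [-1, 0, -1], [-1, 0, -1], [-1, 0, -1]], rotation=[[0, 0, 0], [0, 0, 0], [0, 0, 0], [0, 0, 0]], grip=[-1, -1, -1, -1])

```text
time_s: 3.4
position: [0.423, -0.245, 0.3399]
tcp_rot: [[-0.999, -0.001, -0.039], [0.039, 0.0, -0.999], [0.001, -1.0, -0.0]]
force: [-0.7, -0.9, 0.4]
opening: 1.003
```

>>> arm_command(translation=[[-0.3, 0, -0.5], [-0.6, 0, -1], [-0.6, 0, -1], [-0.6, 0, -1]], rotation=[[0, 0, 0], [0, 0, 0], [0, 0, 0], [0, 0, 0]], grip=[-1, -1, -1, -1])

```text
time_s: 3.8
position: [0.4732, -0.168, 0.3402]
tcp_rot: [[-0.999, -0.001, -0.04], [0.04, -0.001, -0.999], [0.001, -1.0, 0.001]]
force: [0.2, -0.4, -1.0]
opening: 1.001
```

>>> arm_command(translation=[[0, 0, -0.5], [0, 0, -1], [0, 0, -1], [0, 0, -1]], rotation=[[0, 0, 0], [0, 0, 0], [0, 0, 0], [0, 0, 0]], grip=[-1, -1, -1, -1])

```text
time_s: 4.2
position: [0.4765, -0.0886, 0.3406]
tcp_rot: [[-0.999, -0.0, -0.042], [0.042, -0.002, -0.999], [0.0, -1.0, 0.002]]
force: [0.4, -0.1, 0.4]
opening: 0.999
```

Wrist view 1: the plywood caddy is at the top, with its narrow bay on the near (-x) side around (287,92). The orange caddy at (350,240) is the look-alike.

```bash
cat > look.py <<'E'
import sys,pickle
from h import *
np.set_printoptions(suppress=True,precision=4)
n=sys.argv[1]
W=cap("wrist",n+".png")
D={k:W[k] for k in "RtKd"};D["pts"]={}
for th in sys.argv[2:]:
    D["pts"][th]=[(d["conf"],np.array(d["point"])*[640,480]) for d in models.spot_point("wrist",th)]
    print(th,[(round(c,2),p.round(1),onz(W,p,.2)) for c,p in D["pts"][th]])
pickle.dump(D,open(n+".pkl","wb"))
E
python3 look.py w2 hinge_pack_center hinge_pack_hole hinge_pack_base bar_middle
```

```text
hinge_pack_center [(0.6, array([249.6, 230.3]), array([ 0.4762, -0.0304,  0.2   ])), (0.6, array([80.9, 84. ]), array([0.5921, 0.0828, 0.2   ])), (0.59, array([201.9,  54.4]), array([ 0.6072, -0.0087,  0.2   ]))]
hinge_pack_hole [(0.85, array([242. , 240.4]), array([ 0.468 , -0.0233,  0.2   ])), (0.61, array([190.3,  48.7]), array([ 0.6113, -0.0008,  0.2   ]))]
hinge_pack_base [(0.96, array([217.2,  61.8]), array([ 0.6018, -0.019 ,  0.2   ])), (0.83, array([254.3, 224.8]), array([ 0.4806, -0.0345,  0.2   ])), (0.53, array([147.3,  35.1]), array([0.6217, 0.0284, 0.2   ]))]
bar_middle []
```

>>> arm_command(translation=[[0, 0, -0.5], [0.2, -0.2, -1], [0.4, -0.2, -1], [0.4, -0.2, -1]], rotation=[[0, 0, 0], [0, 0, 0], [0, 0, 0], [0, 0, 0]], grip=[-1, -1, -1, -1])

```text
time_s: 4.85
position: [0.4469, -0.0052, 0.3568]
tcp_rot: [[-0.999, -0.001, -0.04], [0.04, -0.0, -0.999], [0.001, -1.0, 0.0]]
force: [0.9, -0.4, -0.2]
opening: 1.001
```

```bash
python3 look.py w3 hinge_pack_center hinge_pack_hole hinge_pack_base bar_middle; python3 - <<'E'
import pickle
from h import *
a,b=[pickle.load(open(n+".pkl","rb")) for n in("w2","w3")]
for k in a["pts"]:
    if a["pts"][k] and b["pts"][k]: print(k,tri([(a,a["pts"][k][0][1]),(b,b["pts"][k][0][1])]))
cv2.imwrite("pics/w23.png",np.vstack([cv2.imread("pics/w2.png")[:300],cv2.imread("pics/w3.png")[:300]]))
E
```

```text
hinge_pack_center [(0.84, array([317.6, 205.3]), array([ 0.4613, -0.002 ,  0.2   ])), (0.78, array([306.2,  14.7]), array([0.6039, 0.0002, 0.2   ])), (0.41, array([306.4,   2.5]), array([ 0.612 , -0.0004,  0.2   ]))]
hinge_pack_hole [(0.89, array([306.9,   2.8]), array([ 0.6117, -0.0008,  0.2   ])), (0.78, array([316.5, 208.7]), array([ 0.4584, -0.0009,  0.2   ]))]
hinge_pack_base [(0.95, array([311.3,  29.5]), array([ 0.5939, -0.0031,  0.2   ])), (0.8, array([316.9, 197.9]), array([ 0.4675, -0.0017,  0.2   ]))]
bar_middle []
hinge_pack_center (array([0.43255379, 0.00206867, 0.04886255]), [0.002658905912473645, 0.002658905912473779])
hinge_pack_hole (array([ 0.53857475, -0.03857164,  0.39997526]), [0.03487358803451437, 0.03487358803451435])
hinge_pack_base (array([ 0.61238799, -0.00143436,  0.13017635]), [0.001746843554934864, 0.0017468435549350444])
```

View pics/w23.png

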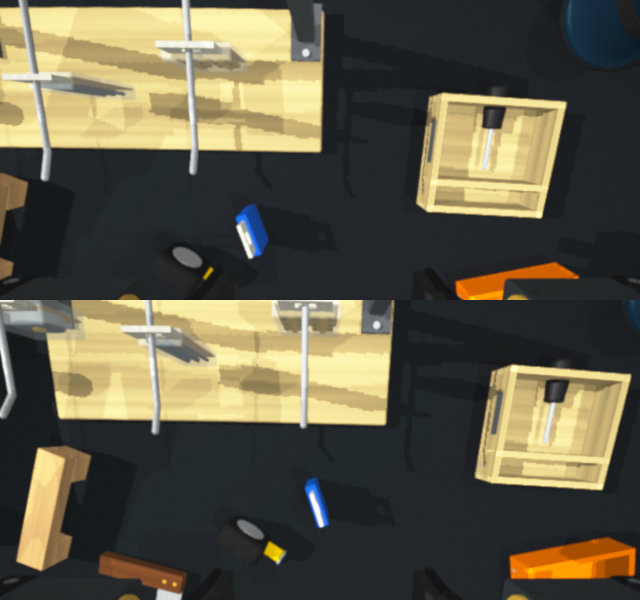

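Wrist views 2 and 3: in w2 the hinge tab is at (190,45) on the right-hand wire, whose tip is at (193,171). In w3 the wire tip is at (304,126). The caddy's narrow bay is on the near side at about (488,199) in w2 and (548,168) in w3. The tape and the blue look-alike lie well below the pulling path.

```bash
python3 - <<'E'
import pickle
from h import *
np.set_printoptions(suppress=True,precision=4)
w1,a,b=[pickle.load(open(n+".pkl","rb")) for n in("w1","w2","w3")]
T=cap("top")
print("hole",tri([(a,(190.3,48.7)),(b,(306.9,2.8))]))
print("hole3",tri([(a,(190.3,48.7)),(b,(306.9,2.8)),(T,(321,201.4))]))
print("tip",tri([(a,(193,171)),(b,(304,126))]),tri([(a,(193,171)),(T,(318.3,235))]))
for c,p in [(a,(188.5,20)),(a,(190.5,80)),(a,(191.5,120)),(a,(193,171)),(b,(305,15)),(b,(305,60)),(b,(304.5,90)),(b,(304,126))]: print("wire",p,onz(c,p,.2))
# bay rim/floor: 
for th in("bay","caddy"):
    print(th)
for n,c,L in [("w2",a,[(420,210),(541,217),(566,101),(437,94)]),("w3",b,[(479,177),(604,189),(632,75),(493,65)])]:
    print(n,[onz(c,p,.05) for p in L])
for n in ("top","scene"):
    cap(n)
    print(n,models.recognise(n,"hinge_pack_center")[:4])
# bridge pack width in w2: tab left/right
for p in [(157,44),(229,44)]: print("tab",onz(a,p,.206))
E
```

```text
hole (array([ 0.6115, -0.0008,  0.2002]), [0.00020626272514578185, 0.00020626272514556054])
hole3 (array([ 0.6104, -0.0016,  0.2031]), [0.0003312872344634827, 0.0008335727592196499, 0.0007663711941965076])
tip (array([0.5257, 0.0057, 0.2081]), [0.0004707151854477372, 0.00047071518544768794]) (array([0.5258, 0.0034, 0.2136]), [0.0009604933088620324, 0.0009604933088618775])
wire (188.5, 20) [ 0.6297 -0.002   0.2   ]
wire (190.5, 80) [0.5906 0.0018 0.2   ]
wire (191.5, 120) [0.5629 0.0048 0.2   ]
wire (193, 171) [0.5253 0.0087 0.2   ]
wire (305, 15) [0.6038 0.001  0.2   ]
wire (305, 60) [0.5732 0.0026 0.2   ]
wire (304.5, 90) [0.5519 0.0041 0.2   ]
wire (304, 126) [0.5253 0.0059 0.2   ]
bay
caddy
w2 [array([ 0.4523, -0.207 ,  0.05  ]), array([ 0.4373, -0.3576,  0.05  ]), array([ 0.5726, -0.3706,  0.05  ]), array([ 0.5849, -0.2223,  0.05  ])]
w3 [array([ 0.4579, -0.1995,  0.05  ]), array([ 0.4371, -0.3606,  0.05  ]), array([ 0.5712, -0.3725,  0.05  ]), array([ 0.586 , -0.2065,  0.05  ])]
top [{'extent': [0.4861, 0.4117, 0.5166, 0.4348], 'conf': 0.72}, {'extent': [0.5775, 0.3438, 0.6084, 0.3746], 'conf': 0.64}, {'extent': [0.4922, 0.5806, 0.5006, 0.5948], 'conf': 0.37}]
scene [{'extent': [0.4027, 0.7398, 0.4447, 0.8152], 'conf': 0.95}, {'extent': [0.4634, 0.4952, 0.485, 0.5675], 'conf': 0.65}, {'extent': [0.4969, 0.5196, 0.5353, 0.5604], 'conf': 0.61}]
tab [0.6142 0.02   0.206 ]
tab [ 0.6117 -0.03    0.206 ]
```

>>> arm_command(translation=[[-0.1, 0.3, 0.4], [-0.2, 0.7, 0.8], [-0.2, 0.7, 0.8], [-0.2, 0.7, 0.8]], rotation=[[0, 0.015, 0], [0, 0.015, 0], [0, 0.015, 0], [0, 0.015, 0]], grip=[-1, -1, -1, -1])

```text
time_s: 5.75
position: [0.4614, -0.0706, 0.2999]
tcp_rot: [[-0.998, -0.002, -0.059], [0.059, 0.001, -0.998], [0.002, -1.0, -0.001]]
force: [0.4, -0.3, 0.5]
opening: 0.999
```

>>> arm_command(translation=[[-0.1, 0.3, 0.4], [-0.2, 0.7, 0.8], [-0.2, 0.7, 0.8], [-0.2, 0.7, 0.8], [-0.2, 0.7, 0.8]], rotation=[[0, 0, 0], [0, 0, 0], [0, 0, 0], [0, 0, 0], [0, 0, 0]], grip=[-1, -1, -1, -1, -1])

```text
time_s: 6.25
position: [0.4744, -0.1341, 0.2459]
tcp_rot: [[-0.998, 0.002, -0.056], [0.056, -0.0, -0.998], [-0.002, -1.0, 0.0]]
force: [1.2, 0.5, 0.5]
opening: 1.004
```

```bash
python3 look.py w4 hinge_pack_center hinge_pack_hole hinge_pack_base
```

```text
hinge_pack_center [(0.71, array([64.8, 25.9]), array([ 0.6041, -0.0207,  0.2   ])), (0.67, array([191.1, 259.2]), array([ 0.4859, -0.063 ,  0.2   ])), (0.15, array([469.1, 158.3]), array([ 0.5319, -0.2119,  0.2   ]))]
hinge_pack_hole [(0.88, array([23.5, 15.5]), array([ 0.61 , -0.002,  0.2  ])), (0.76, array([178.5, 270.6]), array([ 0.4796, -0.055 ,  0.2   ]))]
hinge_pack_base [(0.76, array([108.5,  44.2]), array([ 0.5948, -0.04  ,  0.2   ])), (0.69, array([204.6, 249.4]), array([ 0.491 , -0.0713,  0.2   ]))]
```

View pics/w4.png

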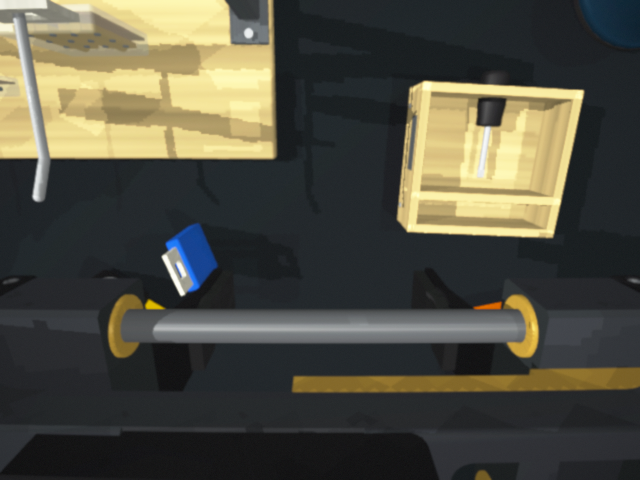

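View w4 shows the wire's bend at about (43,158) and its tip end at about (39,200), with the tab's bottom edge near (20,12). The caddy's bay floor runs from about (417,212) to (557,222).

```bash
python3 - <<'E'
import pickle
from h import *
np.set_printoptions(suppress=True,precision=4)
w1,a,b,c=[pickle.load(open(n+".pkl","rb")) for n in("w1","w2","w3","w4")]
print("tip",tri([(a,(193,171)),(b,(304,126)),(c,(39.5,197))]))
for p in [(20,18),(27,55),(33,90),(38,125),(43,157)]: print("wire",onz(c,p,.2))
print("hole",tri([(a,(190.3,48.7)),(b,(306.9,2.8)),(c,(23.5,15.5))]))
print("base",tri([(a,(217.2,61.8)),(b,(311.3,29.5)),(c,(108.5,44.2))]))
print("cent",tri([(a,(201.9,54.4)),(b,(306.2,14.7)),(c,(64.8,25.9))]))
# bay rim corners in w4 : front outer corners, divider ends; z check by tri with w2
print("FL",tri([(a,(420,210)),(c,(399.5,228))]),"FR",tri([(a,(541,217)),(c,(555,236))]))
print("BL",tri([(a,(437,94)),(c,(418,82))]),"BR",tri([(a,(566,101)),(c,(582,91))]))
im=cv2.imread("pics/w4.png")
o=np.zeros((600,800,3),np.uint8)
o[:,:300]=cv2.resize(im[50:210,0:80],(300,600),interpolation=cv2.INTER_CUBIC)
o[:450,310:]=cv2.resize(im[70:250,390:600],(490,450)[:2],interpolation=cv2.INTER_CUBIC)
cv2.imwrite("pics/c4.png",o)
E
```

```text
tip (array([0.5257, 0.0057, 0.2081]), [0.00040814559365538316, 0.0005336498907854355, 0.00012803813649052713])
wire [ 0.6091 -0.      0.2   ]
wire [0.5931 0.0007 0.2   ]
wire [0.5772 0.0017 0.2   ]
wire [0.5608 0.0035 0.2   ]
wire [0.5451 0.0049 0.2   ]
hole (array([ 0.6115, -0.0006,  0.1984]), [0.00026549313891949337, 0.000722305121724088, 0.0008785815047881807])
base (array([ 0.6128, -0.0011,  0.1273]), [0.0020137893089873116, 0.0015605296145002967, 0.0004613365157046435])
cent (array([0.6139, 0.0013, 0.1654]), [0.000313209202400936, 0.0004685678301087122, 0.0003725894955063741])
FL (array([ 0.4477, -0.2125,  0.0277]), [0.0007662873286145606, 0.0007662873286144753]) FR (array([ 0.4384, -0.3573,  0.0525]), [0.0011436718482620279, 0.0011436718482619663])
BL (array([ 0.5863, -0.2267,  0.0365]), [0.0004378518054150458, 0.00043785180541526026]) BR (array([ 0.5744, -0.4004,  0.0044]), [0.00038516969610597455, 0.0003851696961061744])
```

View pics/c4.png

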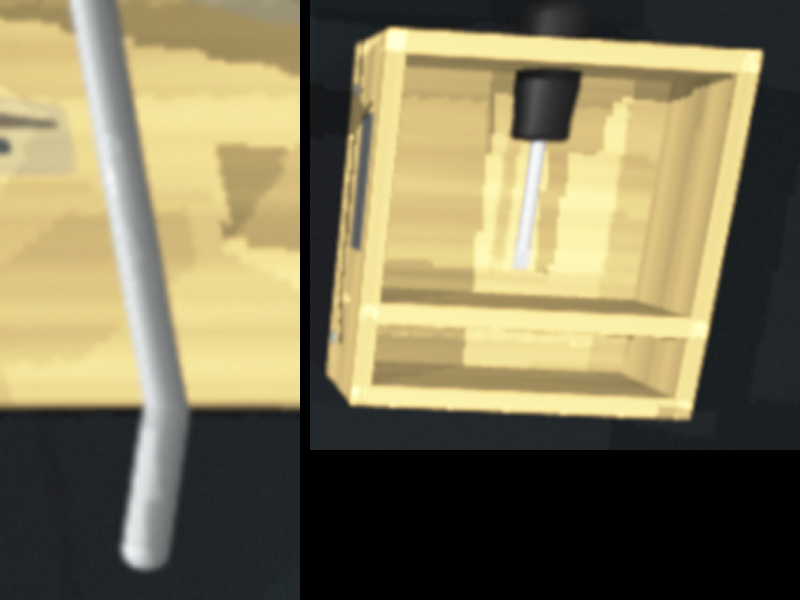

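Crop: the wire's bend is at (44.5,158) and its tip end at (38.7,198) in full-image pixels. The narrow bay lies between the divider's near rim edge, row about 199 to 205, and the front wall's inner rim edge, row about 225 to 230.

```bash
python3 - <<'E'
import pickle
from h import *
np.set_printoptions(suppress=True,precision=4)
c=pickle.load(open("w4.pkl","rb"))
for n,p in dict(FL=(408,231.2),FR=(552.9,236.8),BL=(423,83),BR=(582,91),divL=(416.6,198.8),divR=(555,205.2),fwL=(415.7,225.2),fwR=(544,230)).items(): print(n,onz(c,p,.05))
c2=cap("scene");P=[d for d in models.spot_point("scene","bay")];print([ (d["conf"],onz(c2,np.array(d["point"])*[640,480],.006)) for d in P])
for n in("w1","w2","w3","w4"):
    pass
cap("wrist");print([(d["conf"],onz(c,np.array(d["point"])*[640,480],.006)) for d in models.spot_point("wrist","bay")])
s=st();print(s["tcp_rot"])
E
```

```text
FL [ 0.451  -0.2156  0.05  ]
FR [ 0.4373 -0.3581  0.05  ]
BL [ 0.5842 -0.2279  0.05  ]
BR [ 0.5712 -0.3692  0.05  ]
divL [ 0.4823 -0.2235  0.05  ]
divR [ 0.469  -0.3564  0.05  ]
fwL [ 0.4566 -0.223   0.05  ]
fwR [ 0.4448 -0.3484  0.05  ]
[(0.72, array([ 0.2295, -0.368 ,  0.006 ])), (0.59, array([ 0.4594, -0.2928,  0.006 ]))]
[(0.93, array([ 0.4642, -0.2907,  0.006 ]))]
6.65 [ 0.4741 -0.1349  0.245 ] F [-0.8  0.2  0.7] M [ 0.06  0.02 -0.02] op 1.001
[[-0.9984  0.0007 -0.0566]
 [ 0.0566 -0.0003 -0.9984]
 [-0.0007 -1.      0.0003]]
```

>>> arm_command(translation=[[-0.4, -0.1, -0.45], [-0.81, -0.1, -0.89], [-0.81, -0.1, -0.89], [-0.81, -0.1, -0.89]], rotation=[[0, 0, 0], [0, 0, 0], [0, 0, 0], [0, 0, 0]], grip=[-1, -1, -1, -1])

```text
time_s: 7.05
position: [0.5428, -0.0669, 0.2523]
tcp_rot: [[-0.999, -0.001, -0.055], [0.055, -0.0, -0.999], [0.001, -1.0, 0.0]]
force: [-0.7, -1.0, -0.6]
opening: 1.001
```

>>> arm_command(translation=[[-0.4, -0.1, -0.45], [-0.81, -0.1, -0.89], [-0.81, -0.1, -0.89], [-0.81, -0.1, -0.89], [-0.81, -0.1, -0.89]], rotation=[[0, 0, 0], [0, 0, 0], [0, 0, 0], [0, 0, 0], [0, 0, 0]], grip=[-1, -1, -1, -1, -1])

```text
time_s: 7.55
position: [0.6099, -0.0016, 0.26]
tcp_rot: [[-0.998, -0.003, -0.058], [0.058, -0.0, -0.998], [0.003, -1.0, 0.0]]
force: [-0.7, 0.3, -0.2]
opening: 0.999
```

```bash
python3 - <<'E'
from h import *
for i in range(4): s=st(); cap("wrist") if i<3 else 0
print(np.round(s["tcp_rot"],4))
E
```

```text
7.55 [ 0.6099 -0.0016  0.26  ] F [-0.7  0.3 -0.2] M [ 0.06 -0.01  0.04] op 0.999
7.6 [ 0.61   -0.0017  0.2602] F [-0.5  0.1  0.5] M [-0.02 -0.01 -0.01] op 1.0
7.65 [ 0.6102 -0.0017  0.2604] F [-0.2  0.4  0.2] M [-0.01  0.05  0.01] op 1.0
7.7 [ 0.6104 -0.0016  0.2605] F [-0.4  0.2  0.3] M [ 0.01  0.06 -0.04] op 0.999
[[-9.983e-01 -1.100e-03 -5.890e-02]
 [ 5.890e-02 -1.000e-04 -9.983e-01]
 [ 1.100e-03 -1.000e+00  1.000e-04]]
```

>>> arm_command(translation=[[-0.02, 0.25, -0.01], [-0.02, 0.5, -0.01], [-0.02, 0.75, -0.01], [-0.02, 1, -0.01], [-0.02, 1, -0.01]], rotation=[[0, 0, 0], [0, 0, 0], [0, 0, 0], [0, 0, 0], [0, 0, 0]], grip=[-1, -1, -1, -1, -1])

```text
time_s: 8.2
position: [0.6105, -0.0002, 0.178]
tcp_rot: [[-0.998, -0.007, -0.058], [0.058, 0.001, -0.998], [0.007, -1.0, -0.001]]
force: [-0.8, -0.7, 0.3]
opening: 1.004
```

```bash
cat > f.py <<'E'
from h import *
import sys
np.set_printoptions(suppress=True,precision=4)
F=[];P=[];n=int(sys.argv[1]) if len(sys.argv)>1 else 4
for i in range(n):
    cap("scene"); s=bot.read_state();F.append(list(s["force"])+list(s["moment"]));P.append(s["position"])
print(s["time_s"],"pos",np.mean(P,0),"F",np.mean(F,0).round(2),"sd",np.std(F,0)[:3].round(2),"op",round(s["opening"],3))
E
python3 f.py; python3 - <<'E'
from h import *
c=cap("scene")
P=[[.612,0,.2]]
print(proj(c,P)); u,v=proj(c,P)[0].astype(int)
im=c["image"][v-60:v+60,u-80:u+80]
cv2.imwrite("pics/g1.png",cv2.resize(im,(800,600),interpolation=cv2.INTER_CUBIC))
E
```

```text
8.4 pos [ 0.613  -0.0002  0.1809] F [ 0.33  0.02 -0.26  0.03  0.    0.04] sd [0.35 0.5  0.28] op 0.999
[[328.87454491 255.42554551]]
```

View pics/g1.png

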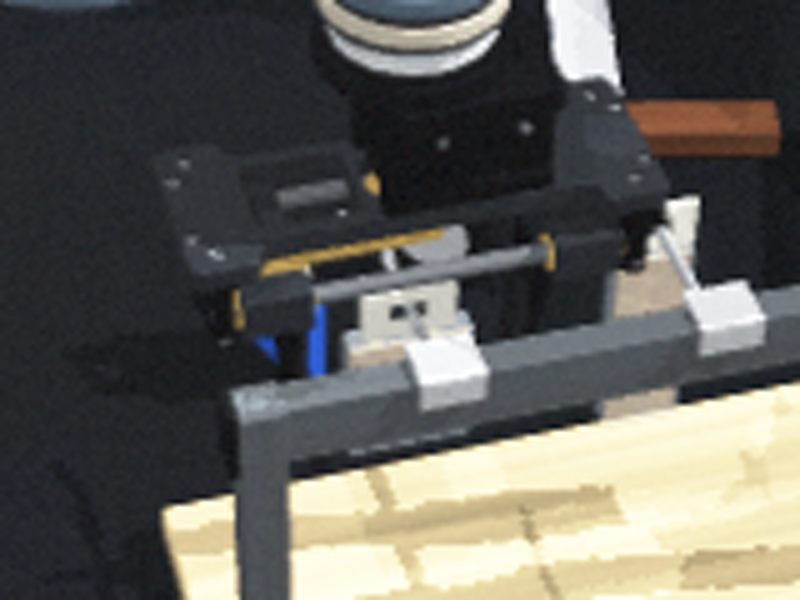

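The crop shows the hinge pack's tab at (410,310) and body (345–475) between the open fingers, with the wire running between them and its tip below the gripper body. I'll close now.

>>> arm_command(translation=[[0, 0, 0], [0, 0, 0], [0, 0, 0], [0, 0, 0], [0, 0, 0]], rotation=[[0, 0, 0], [0, 0, 0], [0, 0, 0], [0, 0, 0], [0, 0, 0]], grip=[0, 0.3, 0.5, 1, 1])

```text
time_s: 8.95
position: [0.6132, 0.0004, 0.1806]
tcp_rot: [[-0.998, -0.0, -0.057], [0.057, 0.0, -0.998], [0.0, -1.0, -0.0]]
force: [-0.7, 0.5, -0.2]
opening: 0.631
```

>>> arm_command(translation=[[0, 0, 0], [0, 0, 0], [0, 0, 0], [0, 0, 0]], rotation=[[0, 0, 0], [0, 0, 0], [0, 0, 0], [0, 0, 0]], grip=[1, 1, 1, 1])

```text
time_s: 9.35
position: [0.6132, 0.0004, 0.1805]
tcp_rot: [[-0.998, -0.0, -0.057], [0.057, 0.0, -0.998], [0.0, -1.0, -0.0]]
force: [0.5, 0.2, 0.5]
opening: 0.617
```

```bash
python3 f.py 6
```

```text
9.65 pos [0.6132 0.0004 0.1805] F [-0.12 -0.05  0.19  0.05  0.    0.02] sd [0.3  0.25 0.3 ] op 0.618
```

>>> arm_command(translation=[[0, -0.01, 0], [0, -0.02, 0], [0, -0.03, 0], [0, -0.04, 0], [0, -0.04, 0]], rotation=[[0, 0, 0], [0, 0, 0], [0, 0, 0], [0, 0, 0], [0, 0, 0]], grip=[1, 1, 1, 1, 1])

```text
time_s: 10.15
position: [0.6132, 0.0003, 0.1839]
tcp_rot: [[-0.998, 0.0, -0.057], [0.057, -0.0, -0.998], [-0.0, -1.0, 0.0]]
force: [-0.2, 0.5, -0.4]
opening: 0.615
```

```bash
python3 f.py 6
```

```text
10.45 pos [0.6131 0.0003 0.1837] F [ 0.11  0.1  -1.1   0.03  0.02  0.01] sd [0.3  0.28 0.55] op 0.618
```

>>> arm_command(translation=[[0.1, 0, 0], [0.25, 0, 0], [0.4, 0, -0.01], [0.55, 0, -0.01], [0.65, 0, -0.01]], rotation=[[0, 0, 0], [0, 0, 0], [0, 0, 0], [0, 0, 0], [0, 0, 0]], grip=[1, 1, 1, 1, 1])

```text
time_s: 10.95
position: [0.5597, 0.0044, 0.1837]
tcp_rot: [[-0.998, -0.001, -0.057], [0.057, 0.0, -0.998], [0.001, -1.0, -0.0]]
force: [0.1, 0.3, -1.2]
opening: 0.617
```

```bash
python3 f.py 5
```

```text
11.2 pos [0.5605 0.0042 0.1839] F [-0.46  0.4  -0.86  0.01  0.03  0.01] sd [0.84 0.47 0.33] op 0.613
```

>>> arm_command(translation=[[0.06, 0, 0], [0.12, 0, 0], [0.16, 0, 0], [0.18, 0, 0], [0.18, 0, 0]], rotation=[[0, 0, 0], [0, 0, 0], [0, 0, 0], [0, 0, 0], [0, 0, 0]], grip=[1, 1, 1, 1, 1])

```text
time_s: 11.7
position: [0.5466, 0.005, 0.1838]
tcp_rot: [[-0.998, -0.0, -0.057], [0.057, 0.0, -0.998], [0.0, -1.0, -0.0]]
force: [-0.3, 0.3, -0.9]
opening: 0.617
```

```bash
python3 f.py 5
```

```text
11.95 pos [0.5471 0.0049 0.1838] F [ 0.23 -0.31 -1.1   0.02  0.03 -0.01] sd [0.57 0.32 0.29] op 0.621
```

>>> arm_command(translation=[[0.02, 0, 0], [0.04, -0.01, 0], [0.06, -0.02, 0], [0.06, -0.02, 0], [0.06, -0.02, 0]], rotation=[[0, 0, 0], [0, 0, 0], [0, 0, 0], [0, 0, 0], [0, 0, 0]], grip=[1, 1, 1, 1, 1])

```text
time_s: 12.45
position: [0.5421, 0.0052, 0.1854]
tcp_rot: [[-0.998, 0.0, -0.057], [0.057, -0.0, -0.998], [-0.0, -1.0, 0.0]]
force: [0.4, 0.4, -0.2]
opening: 0.612
```

```bash
python3 f.py 6
```

```text
12.75 pos [0.5422 0.0052 0.1854] F [ 0.16  0.07 -0.94  0.02 -0.   -0.  ] sd [0.61 0.43 0.35] op 0.62
```

>>> arm_command(translation=[[0.02, -0.01, 0], [0.04, -0.02, 0], [0.05, -0.025, 0], [0.05, -0.025, 0], [0.05, -0.025, 0]], rotation=[[0, 0, 0], [0, 0, 0], [0, 0, 0], [0, 0, 0], [0, 0, 0]], grip=[1, 1, 1, 1, 1])

```text
time_s: 13.25
position: [0.5381, 0.0055, 0.1874]
tcp_rot: [[-0.998, 0.0, -0.057], [0.057, -0.0, -0.998], [-0.0, -1.0, -0.0]]
force: [-0.6, 0.0, -1.6]
opening: 0.615
```

```bash
python3 f.py 6
```

```text
13.55 pos [0.5382 0.0054 0.1874] F [-0.26 -0.02 -0.55  0.03  0.    0.  ] sd [0.42 0.58 0.4 ] op 0.617
```

>>> arm_command(translation=[[0, -0.01, 0], [0.03, -0.02, 0], [0.05, -0.03, 0], [0.05, -0.03, 0], [0.05, -0.03, 0]], rotation=[[0, 0, 0], [0, 0, 0], [0, 0, 0], [0, 0, 0], [0, 0, 0]], grip=[1, 1, 1, 1, 1])

```text
time_s: 14.05
position: [0.5341, 0.0056, 0.1898]
tcp_rot: [[-0.998, 0.0, -0.057], [0.057, -0.0, -0.998], [-0.0, -1.0, 0.0]]
force: [0.0, 0.8, 0.1]
opening: 0.617
```

```bash
python3 f.py 8
```

```text
14.45 pos [0.5342 0.0056 0.1898] F [-0.06 -0.22 -0.59  0.02  0.01 -0.  ] sd [0.39 0.48 0.47] op 0.621
```

>>> arm_command(translation=[[0, -0.01, 0], [0.03, -0.02, 0], [0.05, -0.03, 0], [0.05, -0.03, 0], [0.05, -0.03, 0]], rotation=[[0, 0, 0], [0, 0, 0], [0, 0, 0], [0, 0, 0], [0, 0, 0]], grip=[1, 1, 1, 1, 1])

```text
time_s: 14.95
position: [0.5301, 0.0059, 0.1922]
tcp_rot: [[-0.998, 0.0, -0.057], [0.057, -0.0, -0.998], [-0.0, -1.0, 0.0]]
force: [-0.5, -0.1, -1.9]
opening: 0.618
```

```bash
python3 f.py 8
```

```text
15.35 pos [0.5302 0.0059 0.1921] F [-0.39  0.28 -0.75  0.    0.01 -0.01] sd [0.38 0.39 0.35] op 0.613
```

>>> arm_command(translation=[[0, -0.01, 0], [0.03, -0.015, 0], [0.05, -0.02, 0], [0.05, -0.02, 0], [0.05, -0.02, 0]], rotation=[[0, 0, 0], [0, 0, 0], [0, 0, 0], [0, 0, 0], [0, 0, 0]], grip=[1, 1, 1, 1, 1])

```text
time_s: 15.85
position: [0.5261, 0.0061, 0.1938]
tcp_rot: [[-0.998, 0.0, -0.057], [0.057, 0.0, -0.998], [-0.0, -1.0, -0.0]]
force: [0.3, 0.1, -0.9]
opening: 0.616
```

```bash
python3 f.py 8; python3 - <<'E'
from h import *
c=cap("scene"); t=cap("top")
u,v=proj(c,[[.527,0.005,.21]])[0].astype(int)
im=cv2.resize(c["image"][v-40:v+40,u-50:u+50],(700,560),interpolation=cv2.INTER_CUBIC)
cv2.imwrite("pics/g2.png",im)
E
```

```text
16.25 pos [0.5262 0.0061 0.1938] F [ 0.09  0.24 -0.8   0.03 -0.   -0.01] sd [0.54 0.5  0.34] op 0.615
```

View pics/g2.png

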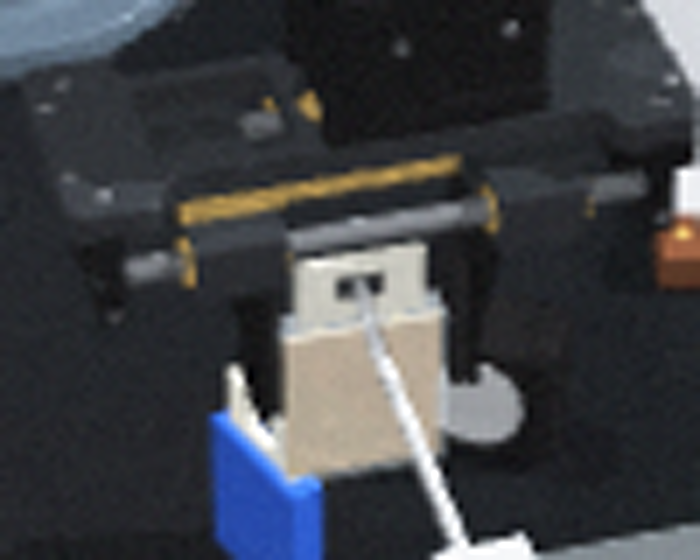

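The crop shows the wire passing through the middle of the tab hole at (362,288) while the pack hangs free in the grip. I'll continue off the tip.

>>> arm_command(translation=[[0.01, -0.005, 0], [0.03, -0.01, 0], [0.05, -0.015, 0], [0.05, -0.015, 0], [0.05, -0.015, 0]], rotation=[[0, 0, 0], [0, 0, 0], [0, 0, 0], [0, 0, 0], [0, 0, 0]], grip=[1, 1, 1, 1, 1])

```text
time_s: 16.85
position: [0.5221, 0.0063, 0.195]
tcp_rot: [[-0.998, 0.0, -0.057], [0.057, -0.0, -0.998], [-0.0, -1.0, 0.0]]
force: [0.5, -0.1, -1.0]
opening: 0.616
```

```bash
python3 f.py 8
```

```text
17.25 pos [0.5222 0.0063 0.195 ] F [ 0.13  0.02 -0.71  0.02  0.01  0.  ] sd [0.48 0.62 0.55] op 0.616
```

>>> arm_command(translation=[[0.02, 0, 0], [0.04, 0, 0], [0.06, 0, 0], [0.06, 0, 0], [0.06, 0, 0]], rotation=[[0, 0, 0], [0, 0, 0], [0, 0, 0], [0, 0, 0], [0, 0, 0]], grip=[1, 1, 1, 1, 1])

```text
time_s: 17.75
position: [0.5173, 0.0066, 0.195]
tcp_rot: [[-0.998, 0.0, -0.057], [0.057, 0.0, -0.998], [-0.0, -1.0, -0.0]]
force: [0.3, -0.2, -0.2]
opening: 0.618
```

```bash
python3 f.py 6
```

```text
18.05 pos [0.5174 0.0066 0.195 ] F [ 0.02 -0.32 -0.84  0.02  0.02  0.01] sd [0.57 0.51 0.47] op 0.617
```

>>> arm_command(translation=[[0.08, 0, 0], [0.18, 0, 0], [0.28, 0, 0], [0.36, 0, 0], [0.4, 0, 0]], rotation=[[0, 0, 0], [0, 0, 0], [0, 0, 0], [0, 0, 0], [0, 0, 0]], grip=[1, 1, 1, 1, 1])

```text
time_s: 18.55
position: [0.4842, 0.0086, 0.1949]
tcp_rot: [[-0.998, -0.001, -0.057], [0.057, 0.0, -0.998], [0.001, -1.0, -0.0]]
force: [0.0, 0.1, -0.4]
opening: 0.62
```

```bash
python3 f.py 6; python3 - <<'E'
from h import *
c=cap("scene")
u,v=proj(c,[[.51,0.005,.19]])[0].astype(int)
im=cv2.resize(c["image"][v-50:v+50,u-50:u+75],(700,560),interpolation=cv2.INTER_CUBIC)
cv2.imwrite("pics/g3.png",im)
E
```

```text
18.85 pos [0.4853 0.0084 0.1951] F [ 0.05 -0.22 -0.8   0.04  0.02  0.01] sd [0.32 0.65 0.39] op 0.621
```

View pics/g3.png

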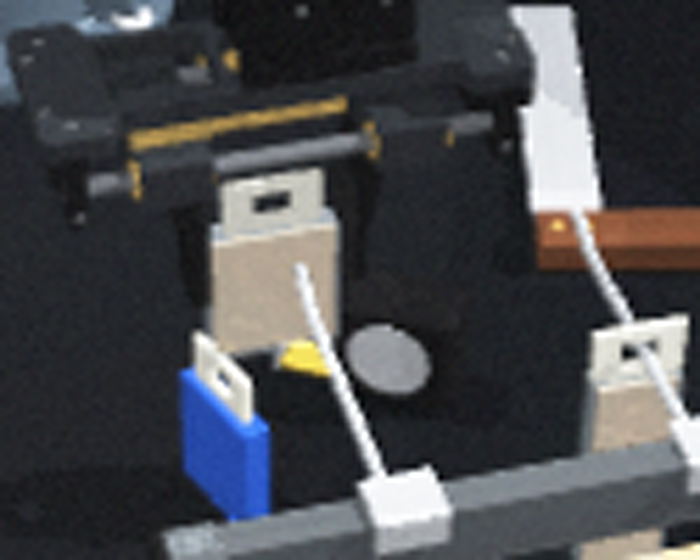

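The pack is clear of the wire: it sits at (275,270) in the grip with its hole empty and the wire tip behind it. The other packs still hang. Now I'll carry it to the bay.

>>> arm_command(translation=[[0, 0, 0.12], [0, 0, 0.35], [0, 0, 0.6], [0, 0, 0.85], [0.02, 0, 0.93]], rotation=[[0, 0, 0], [0, 0, 0], [0, 0, 0], [0, 0, 0], [0, 0, 0]], grip=[1, 1, 1, 1, 1])

```text
time_s: 19.4
position: [0.4801, -0.0679, 0.195]
tcp_rot: [[-0.998, 0.001, -0.059], [0.059, -0.001, -0.998], [-0.001, -1.0, 0.001]]
force: [0.1, 0.6, -0.7]
opening: 0.613
```

>>> arm_command(translation=[[0, 0, 0.2], [0, 0, 0.45], [0, 0, 0.7], [0, 0, 0.9], [0.02, 0, 0.93]], rotation=[[0, 0, 0], [0, 0, 0], [0, 0, 0], [0, 0, 0], [0, 0, 0]], grip=[1, 1, 1, 1, 1])

```text
time_s: 19.9
position: [0.4741, -0.1415, 0.195]
tcp_rot: [[-0.998, 0.001, -0.059], [0.059, -0.001, -0.998], [-0.001, -1.0, 0.001]]
force: [0.8, 0.2, -1.4]
opening: 0.614
```

>>> arm_command(translation=[[0, 0, 0.2], [0, 0, 0.45], [0, 0, 0.7], [0, 0, 0.9], [0.02, 0, 0.93]], rotation=[[0, 0, 0], [0, 0, 0], [0, 0, 0], [0, 0, 0], [0, 0, 0]], grip=[1, 1, 1, 1, 1])

```text
time_s: 20.4
position: [0.4683, -0.216, 0.195]
tcp_rot: [[-0.998, 0.001, -0.059], [0.059, -0.001, -0.998], [-0.001, -1.0, 0.001]]
force: [-0.3, 0.6, -1.2]
opening: 0.621
```

>>> arm_command(translation=[[0, 0, 0.2], [0, 0, 0.45], [0, 0, 0.7], [0.02, 0, 0.9], [0.02, 0, 0.93]], rotation=[[0, 0.01, 0], [0, 0.02, 0], [0, 0.035, 0], [0, 0.035, 0], [0, 0.035, 0]], grip=[1, 1, 1, 1, 1])

```text
time_s: 20.9
position: [0.462, -0.2902, 0.195]
tcp_rot: [[-0.995, 0.001, -0.095], [0.095, -0.001, -0.995], [-0.001, -1.0, 0.001]]
force: [-0.1, 0.4, -0.9]
opening: 0.62
```

```bash
python3 f.py 4; python3 - <<'E'
from h import *
np.set_printoptions(suppress=True,precision=4)
s=st();R=np.array(s["tcp_rot"]);print(R)
c=cap("scene");t=cap("top");w=cap("wrist","w5.png")
for n,cc in(("scene",c),("top",t)):
  for th in("hinge_pack_base","hinge_pack_center","hinge_pack_hole"):
    print(n,th,[(round(d["conf"],2),(np.array(d["point"])*[640,480]).round(1)) for d in models.spot_point(n,th)])
  print(n,proj(cc,[[.463,-.288,.006],[.463,-.288,s["position"][2]-.057]]))
u,v=proj(c,[[.463,-.288,.1]])[0].astype(int)
a=cv2.resize(c["image"][v-50:v+50,max(u-60,0):max(u-60,0)+120],(480,400),interpolation=cv2.INTER_CUBIC)
cv2.imwrite("pics/p1.png",np.hstack([a,cv2.resize(w["image"][:260,:],(320,400))]) )
E
```

```text
21.1 pos [ 0.4617 -0.2882  0.1948] F [ 0.1  -0.09 -0.6   0.05  0.01  0.01] sd [0.44 0.06 0.26] op 0.616
21.1 [ 0.4617 -0.2873  0.1948] F [-0.6 -0.1 -0.4] M [ 0.08  0.04 -0.04] op 0.616
[[-0.9956 -0.0008 -0.0932]
 [ 0.0932  0.0012 -0.9956]
 [ 0.0009 -1.     -0.0012]]
scene hinge_pack_base [(0.98, array([276. , 385.6])), (0.68, array([184.4, 261.7])), (0.65, array([306. , 266.9])), (0.55, array([383.3, 325.8])), (0.51, array([337.8, 242.6]))]
scene hinge_pack_center [(0.87, array([177.7, 245.1])), (0.86, array([268.6, 371.9])), (0.7, array([305., 254.]))]
scene hinge_pack_hole [(0.9, array([176.4, 238. ])), (0.89, array([267.1, 358.1])), (0.55, array([303.5, 246.9])), (0.44, array([174.8, 246.2]))]
scene [[191.7558 301.4242]
 [181.6133 261.071 ]]
top hinge_pack_base [(0.75, array([378.4, 175.2])), (0.45, array([315.1, 275.9]))]
top hinge_pack_center [(0.73, array([381.6, 171.4])), (0.55, array([315.6, 281.9]))]
top hinge_pack_hole [(0.58, array([380.3, 170. ])), (0.4, array([315.8, 280.6]))]
top [[417.9864 268.2099]
 [429.6378 265.4011]]
```

View pics/p1.png

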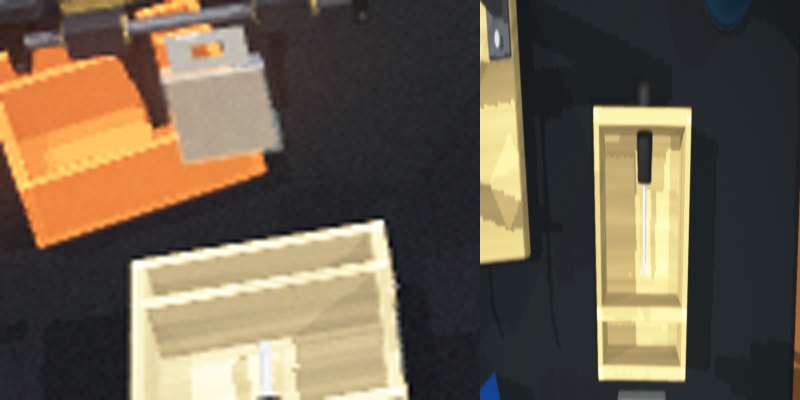

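The left panel shows the pack upright above and behind the caddy. The right panel shows the bay near the bottom: divider at panel row about 318, front wall at about 372. I've used 11 views, so I'll take the bay edges from numeric profiles instead.

```bash
python3 - <<'E'
from h import *
np.set_printoptions(suppress=True,precision=4,linewidth=200)
w=cap("wrist"); g=cv2.cvtColor(w["image"],cv2.COLOR_BGR2GRAY).astype(float)
for col in(275,300,350,380):
    p=g[190:252,col-3:col+4].mean(1); print(col,p.astype(int).tolist())
for row in(222,230):
    p=g[row-2:row+3,225:430].mean(0); d=np.diff(p); i=np.argsort(-abs(d))[:10]; print(row,sorted((int(k)+225,int(d[k])) for k in i))
c=cap("scene");z=.1948;P=np.array([.462,-.288]);
print(proj(c,[[.462,-.288,z-.0145],[.462,-.288,z-.0145+.03075]]))
for p in [(300,207.5),(350,207.5),(300,240),(350,240)]: print(p,onz(w,p,.05))
E
```

```text
275 [170, 150, 144, 143, 141, 144, 149, 152, 160, 191, 218, 227, 229, 229, 230, 230, 230, 230, 224, 210, 198, 198, 191, 178, 173, 175, 177, 179, 179, 180, 180, 181, 181, 177, 161, 143, 141, 145, 146, 143, 140, 143, 149, 152, 152, 152, 155, 176, 219, 237, 239, 238, 236, 236, 236, 232, 204, 126, 60, 40, 39, 39]
300 [170, 152, 151, 155, 152, 151, 151, 151, 157, 180, 211, 225, 228, 229, 229, 229, 229, 230, 229, 218, 202, 198, 192, 178, 174, 175, 177, 179, 179, 179, 179, 180, 180, 175, 161, 146, 145, 152, 156, 154, 151, 149, 149, 151, 152, 152, 153, 170, 213, 235, 239, 237, 235, 235, 236, 233, 215, 149, 75, 42, 40, 40]
350 [223, 189, 161, 153, 149, 146, 148, 151, 155, 174, 217, 237, 241, 241, 242, 242, 243, 242, 239, 233, 233, 238, 237, 231, 228, 229, 231, 232, 232, 232, 231, 228, 225, 220, 205, 176, 156, 155, 155, 151, 147, 145, 144, 148, 151, 153, 152, 166, 211, 236, 241, 241, 241, 242, 242, 240, 225, 162, 83, 45, 42, 42]
380 [215, 188, 159, 150, 146, 144, 146, 150, 153, 167, 210, 235, 241, 241, 242, 242, 243, 242, 240, 230, 219, 219, 219, 218, 217, 218, 219, 220, 221, 221, 220, 218, 214, 208, 193, 167, 152, 151, 150, 146, 143, 142, 142, 146, 151, 153, 153, 165, 208, 235, 241, 241, 241, 242, 242, 242, 236, 197, 105, 47, 42, 42]
222 [(232, 57), (233, 86), (234, 39), (243, -41), (244, -24), (311, 20), (409, -28), (410, -79), (411, -68), (412, -21)]
230 [(232, 16), (233, 65), (234, 79), (235, 28), (243, -37), (244, -33), (400, 20), (409, -68), (410, -82), (411, -36)]
[[177.9279 246.321 ]
 [175.1838 235.3872]]
(300, 207.5) [ 0.4787 -0.2717  0.05  ]
(350, 207.5) [ 0.475  -0.3116  0.05  ]
(300, 240) [ 0.4516 -0.2687  0.05  ]
(350, 240) [ 0.4477 -0.3096  0.05  ]
```

>>> arm_command(translation=[[-0.024, 0.15, 0], [-0.024, 0.4, 0], [-0.024, 0.65, 0], [-0.024, 0.85, 0], [-0.024, 0.9, 0]], rotation=[[0, 0, 0], [0, 0, 0], [0, 0, 0], [0, 0, 0], [0, 0, 0]], grip=[1, 1, 1, 1, 1])

```text
time_s: 22.15
position: [0.4628, -0.2874, 0.1204]
tcp_rot: [[-0.996, -0.003, -0.094], [0.094, 0.003, -0.996], [0.004, -1.0, -0.003]]
force: [0.9, -0.2, -0.4]
opening: 0.616
```

```bash
python3 f.py 4; python3 - <<'E'
from h import *
np.set_printoptions(suppress=True,precision=4,linewidth=200)
s=st();z=s["position"][2];x,y=s["position"][:2]
w=cap("wrist","w6.png"); g=cv2.cvtColor(w["image"],cv2.COLOR_BGR2GRAY).astype(float)
for n in("scene","wrist"):
  c=cap(n)
  for th,h in(("hinge_pack_base",-.057),("hinge_pack_center",-.0145),("hinge_pack_hole",.01625)):
    print(n,th,proj(c,[[x,y,z+h]])[0],[(round(d["conf"],2),(np.array(d["point"])*[640,480]).round(1)) for d in models.spot_point(n,th)])
r=proj(w,[[.4636,-.288,.05],[.4636-.012,-.288,.05],[.4636+.012,-.288,.05]]);print(r)
for col in(290,350):
    print(col,g[190:300,col-3:col+4].mean(1).astype(int).tolist())
E
```

```text
22.35 pos [ 0.4637 -0.2883  0.1222] F [ 0.12  0.07 -0.9   0.02  0.02  0.  ] sd [0.37 0.57 0.48] op 0.619
22.35 [ 0.4643 -0.2888  0.1232] F [ 0.4  1.  -0.5] M [-0.    0.01  0.04] op 0.619
scene hinge_pack_base [187.0243 284.2338] [(0.93, array([271. , 384.2])), (0.76, array([186.1, 286.9])), (0.59, array([304.6, 266.7]))]
scene hinge_pack_center [183.6859 270.9918] [(0.97, array([269.4, 372. ])), (0.89, array([305.5, 252.5])), (0.55, array([182.4, 271.4]))]
scene hinge_pack_hole [181.1633 260.9814] [(0.96, array([181. , 261.9])), (0.89, array([303.9, 246.5])), (0.66, array([266.8, 361.7]))]
wrist hinge_pack_base [322.2255 264.3829] [(0.76, array([320.6, 262.2])), (0.46, array([323. , 333.5])), (0.3, array([319.5, 165.8]))]
wrist hinge_pack_center [322.2476 296.9469] [(0.67, array([321.1, 295.3]))]
wrist hinge_pack_hole [322.2719 332.2704] [(0.57, array([321.6, 331.8]))]
[[320.986  256.5039]
 [322.7838 274.3134]
 [319.135  238.161 ]]
290 [198, 197, 196, 195, 196, 197, 197, 195, 191, 186, 181, 179, 182, 186, 190, 192, 193, 194, 193, 185, 165, 148, 149, 158, 162, 160, 156, 154, 153, 155,
[... 255 characters left out ...]
 145, 145, 145, 145, 144, 144, 145, 145, 145, 145, 145, 145, 146, 146, 146, 147, 147, 147, 148, 149, 150, 150, 149, 148, 147, 146, 147, 146, 147]
350 [196, 196, 197, 199, 200, 201, 208, 222, 233, 236, 233, 232, 232, 234, 236, 237, 238, 240, 240, 236, 217, 172, 157, 160, 160, 156, 153, 151, 150, 151, 155, 157, 157, 158, 163, 189, 217, 229, 232, 232, 232, 233, 233, 233, 233, 233, 232, 228, 227, 231, 233, 233, 233, 232, 229, 226, 225, 223, 221, 219, 216, 205, 180, 157, 159, 167, 172, 173, 169, 160, 150, 145, 146, 147, 149, 149, 147, 146, 146, 146, 145, 146, 146, 147, 146, 146, 147, 146, 147, 147, 147, 147, 147, 147, 147, 147, 147, 147, 147, 147, 147, 147, 147, 146, 146, 146, 146, 146, 145, 145]
```

>>> arm_command(translation=[[0, 0.12, 0], [0, 0.3, 0], [0, 0.45, 0], [0, 0.55, 0], [0, 0.6, 0]], rotation=[[0, 0, 0], [0, 0, 0], [0, 0, 0], [0, 0, 0], [0, 0, 0]], grip=[1, 1, 1, 1, 1])

```text
time_s: 23.3
position: [0.4635, -0.2881, 0.0737]
tcp_rot: [[-0.996, -0.001, -0.094], [0.094, 0.001, -0.996], [0.002, -1.0, -0.001]]
force: [-0.1, -0.4, -1.4]
opening: 0.617
```

```bash
python3 f.py 6
```

```text
23.6 pos [ 0.4639 -0.2885  0.0747] F [-0.35 -0.21 -0.98  0.02  0.02  0.  ] sd [0.41 0.25 0.74] op 0.615
```

>>> arm_command(translation=[[0, 0.02, 0], [0, 0.05, 0], [0, 0.08, 0], [0, 0.1, 0], [0, 0.1, 0]], rotation=[[0, 0, 0], [0, 0, 0], [0, 0, 0], [0, 0, 0], [0, 0, 0]], grip=[1, 1, 1, 1, 1])

```text
time_s: 24.1
position: [0.4637, -0.2883, 0.0666]
tcp_rot: [[-0.996, -0.001, -0.094], [0.094, 0.001, -0.996], [0.001, -1.0, -0.001]]
force: [-0.7, 0.4, -1.7]
opening: 0.619
```

```bash
python3 f.py 6
```

```text
24.4 pos [ 0.4637 -0.2883  0.0668] F [-0.83 -0.21 -1.34  0.07  0.12 -0.  ] sd [0.29 0.39 0.38] op 0.615
```

>>> arm_command(translation=[[0.01, 0, 0], [0.015, 0, 0], [0.02, 0, 0], [0.02, 0, 0]], rotation=[[0, 0, 0], [0, 0, 0], [0, 0, 0], [0, 0, 0]], grip=[1, 1, 1, 1])

```text
time_s: 24.8
position: [0.4625, -0.2884, 0.0671]
tcp_rot: [[-0.996, 0.0, -0.094], [0.094, -0.0, -0.996], [-0.0, -1.0, 0.0]]
force: [0.2, -0.0, -0.3]
opening: 0.617
```

```bash
python3 f.py 8
```

```text
25.2 pos [ 0.4624 -0.2884  0.067 ] F [-0.04  0.29 -0.82  0.02  0.03  0.  ] sd [0.51 0.41 0.55] op 0.619
```

>>> arm_command(translation=[[0.01, 0, 0], [0.01, 0.01, 0], [0.01, 0.02, 0], [0.01, 0.03, 0], [0.01, 0.03, 0]], rotation=[[0, 0, 0], [0, 0, 0], [0, 0, 0], [0, 0, 0], [0, 0, 0]], grip=[1, 1, 1, 1, 1])

```text
time_s: 25.7
position: [0.4621, -0.2886, 0.0647]
tcp_rot: [[-0.996, 0.001, -0.094], [0.094, -0.001, -0.996], [-0.001, -1.0, 0.001]]
force: [3.3, -0.4, -0.7]
opening: 0.614
```

```bash
python3 f.py 8
```

```text
26.1 pos [ 0.462  -0.2886  0.0646] F [ 2.88 -0.29 -0.44 -0.06 -0.45 -0.1 ] sd [0.32 0.58 0.37] op 0.615
```

>>> arm_command(translation=[[0, 0.005, 0], [0, 0.01, 0], [0, 0.01, 0], [0, 0.01, 0]], rotation=[[0, 0, 0], [0, 0, 0], [0, 0, 0], [0, 0, 0]], grip=[1, 1, 1, 1])

```text
time_s: 26.5
position: [0.462, -0.2885, 0.064]
tcp_rot: [[-0.996, 0.001, -0.094], [0.094, -0.001, -0.996], [-0.001, -1.0, 0.001]]
force: [3.6, -1.0, 2.1]
opening: 0.618
```

```bash
python3 f.py 8
```

```text
26.9 pos [ 0.462  -0.2885  0.064 ] F [ 4.51 -0.97  2.73  0.   -0.76 -0.15] sd [0.6  0.47 0.52] op 0.618
```

>>> arm_command(translation=[[0, -0.02, 0], [-0.01, -0.03, 0], [-0.02, -0.03, 0], [-0.02, -0.03, 0]], rotation=[[0, 0, 0], [0, 0, 0], [0, 0.005, 0], [0, 0.005, 0]], grip=[1, 1, 1, 1])

```text
time_s: 27.3
position: [0.4621, -0.2878, 0.0656]
tcp_rot: [[-0.995, -0.003, -0.098], [0.098, 0.001, -0.995], [0.003, -1.0, -0.001]]
force: [1.0, -1.5, -1.2]
opening: 0.618
```

```bash
python3 f.py 6; python3 - <<'E'
from h import *
np.set_printoptions(suppress=True,precision=4,linewidth=200)
s=st();z=s["position"][2];x,y=s["position"][:2]
for n in("scene","wrist"):
  c=cap(n,n+"7.png")
  for th,h in(("hinge_pack_base",-.057),("hinge_pack_center",-.0145),("hinge_pack_hole",.01625)):
    print(n,th,proj(c,[[x,y,z+h],[x+.005,y,z+h]]).round(1).tolist(),[(round(d["conf"],2),(np.array(d["point"])*[640,480]).round(1)) for d in models.spot_point(n,th)])
g=cv2.cvtColor(c["image"],cv2.COLOR_BGR2GRAY).astype(float)
for col in(230,245,290,350,400,415): print(col,g[235:320,col-2:col+3].mean(1).astype(int).tolist())
print(proj(c,[[.4636+.012,-.288,.05],[.4636-.012,-.288,.05],[.4636-.02,-.288,.05]]))
E
```

```text
27.6 pos [ 0.4621 -0.2877  0.0658] F [ 0.83 -0.67 -1.39 -0.03 -0.12  0.04] sd [0.44 0.73 0.3 ] op 0.622
27.6 [ 0.4622 -0.2876  0.0659] F [ 0.3  0.1 -1.7] M [ 0.12  0.03 -0.02] op 0.622
scene hinge_pack_base [[191.7, 300.3], [191.9, 301.8]] [(0.9, array([190.3, 298.8])), (0.81, array([272.6, 389.6]))]
scene hinge_pack_center [[188.5, 287.9], [188.8, 289.4]] [(0.73, array([188.2, 288.5])), (0.72, array([303.4, 252.1])), (0.61, array([271.7, 373.1]))]
scene hinge_pack_hole [[186.2, 278.6], [186.5, 280.1]] [(0.94, array([304.6, 245.9])), (0.89, array([267.9, 363.5])), (0.88, array([186.3, 278.7])), (0.37, array([127.1, 398.4])), (0.19, array([189.5, 301.5]))]
wrist hinge_pack_base [[322.0, 265.1], [321.1, 257.0]] [(0.79, array([323.4, 264. ]))]
wrist hinge_pack_center [[321.7, 298.1], [320.7, 288.3]] [(0.78, array([322.2, 297.1]))]
wrist hinge_pack_hole [[321.5, 333.8], [320.2, 322.4]] [(0.8, array([323.3, 333.7])), (0.67, array([323.1, 262.5]))]
230 [145, 143, 139, 137, 134, 133, 132, 137, 144, 149, 150, 148, 147, 147, 148, 149, 148, 151, 173, 203, 220, 224, 225, 226, 225, 226, 227, 226
[... 1663 characters left out ...]
170, 166, 158, 151, 141, 129, 116, 99, 82, 66, 52, 40, 32, 26, 24, 23, 23, 22, 23, 23, 23, 21, 23, 23, 23, 23, 25, 28, 29, 31, 32, 32, 33, 33, 33, 33, 33, 33, 33, 33, 34, 33, 40, 58, 71, 79, 86, 92, 97, 103, 107, 111, 112, 112]
415 [147, 142, 141, 141, 140, 134, 128, 127, 129, 134, 135, 136, 137, 137, 137, 136, 134, 135, 145, 158, 166, 169, 169, 170, 169, 169, 170, 170, 170, 169, 171, 171, 170, 163, 157, 154, 154, 154, 152, 150, 148, 145, 144, 142, 137, 132, 128, 128, 130, 133, 136, 137, 137, 135, 132, 127, 123, 115, 103, 84, 64, 45, 32, 26, 23, 22, 22, 22, 22, 23, 22, 22, 23, 33, 55, 71, 79, 86, 92, 97, 102, 107, 111, 111, 112]
[[319.6305 270.2815]
 [324.677  316.624 ]
 [326.2721 331.2595]]
```

```bash
python3 f.py 6
```

```text
28.3 pos [ 0.4631 -0.2884  0.0662] F [ 0.29  0.24 -0.76  0.01  0.04 -0.01] sd [0.34 0.37 0.46] op 0.616
```

>>> arm_command(translation=[[-0.005, 0, 0], [-0.01, 0, 0], [-0.01, 0, 0], [-0.01, 0, 0]], rotation=[[0, 0, 0], [0, 0, 0], [0, 0, 0], [0, 0, 0]], grip=[1, 1, 1, 1])

```text
time_s: 28.7
position: [0.4638, -0.2884, 0.0661]
tcp_rot: [[-0.995, -0.0, -0.099], [0.099, 0.0, -0.995], [0.0, -1.0, -0.0]]
force: [-1.4, 0.1, 0.5]
opening: 0.615
```

```bash
python3 f.py 8
```

```text
29.1 pos [ 0.4638 -0.2884  0.0661] F [-0.56 -0.12 -0.55 -0.01  0.15  0.  ] sd [0.52 0.4  0.55] op 0.62
```

>>> arm_command(translation=[[0.005, 0, 0], [0.01, 0, 0], [0.01, 0.01, 0], [0.01, 0.02, 0], [0.01, 0.02, 0]], rotation=[[0, 0, 0], [0, 0, 0], [0, 0, 0], [0, 0, 0], [0, 0, 0]], grip=[1, 1, 1, 1, 1])

```text
time_s: 29.6
position: [0.4632, -0.2884, 0.0644]
tcp_rot: [[-0.995, -0.0, -0.099], [0.099, 0.0, -0.995], [0.0, -1.0, -0.0]]
force: [0.6, -0.0, -1.5]
opening: 0.621
```

```bash
python3 f.py 8
```

```text
30.0 pos [ 0.4632 -0.2884  0.0645] F [ 0.   -0.11 -0.94  0.02  0.02  0.01] sd [0.46 0.35 0.27] op 0.616
```

Free of both walls. I'll lower it by feel onto the floor.

>>> arm_command(translation=[[0, 0.005, 0], [0, 0.01, 0], [0, 0.01, 0], [0, 0.01, 0]], rotation=[[0, 0, 0], [0, 0, 0], [0, 0, 0], [0, 0, 0]], grip=[1, 1, 1, 1])

```text
time_s: 30.4
position: [0.4631, -0.2884, 0.0637]
tcp_rot: [[-0.995, -0.0, -0.099], [0.099, 0.0, -0.995], [0.0, -1.0, -0.0]]
force: [-1.0, -0.1, -0.6]
opening: 0.62
```

```bash
python3 f.py 8
```

```text
30.8 pos [ 0.4632 -0.2884  0.0638] F [ 0.08 -0.13 -0.48  0.02  0.02 -0.  ] sd [0.44 0.53 0.29] op 0.619
```

>>> arm_command(translation=[[0, 0.005, 0], [0, 0.008, 0], [0, 0.008, 0], [0, 0.008, 0]], rotation=[[0, 0, 0], [0, 0, 0], [0, 0, 0], [0, 0, 0]], grip=[1, 1, 1, 1])

```text
time_s: 31.2
position: [0.4632, -0.2885, 0.0633]
tcp_rot: [[-0.995, 0.0, -0.099], [0.099, -0.0, -0.995], [-0.0, -1.0, 0.0]]
force: [0.3, 0.4, 1.5]
opening: 0.619
```

```bash
python3 f.py 8
```

```text
Traceback (most recent call last):
  File "f.py", line 6, in <module>
    cap("scene"); s=bot.read_state();F.append(list(s["force"])+list(s["moment"]));P.append(s["position"])
    ~~~^^^^^^^^^
  File "h.py", line 4, in cap
    s=bot.read_state(); c=eyes.capture(n)
                          ~~~~~~~~~~~~^^^
ValueError: 200 camera calls are used up
```

The camera budget is used up, so from here I work by force readings only. The reading of about +1.5 N, against −0.9 N free, suggests floor contact. I'll confirm it with still rows.

>>> arm_command(translation=[[0, 0, 0]], rotation=[[0, 0, 0]], grip=[1])

```text
time_s: 31.6
position: [0.4632, -0.2884, 0.0633]
tcp_rot: [[-0.995, 0.0, -0.099], [0.099, -0.0, -0.995], [-0.0, -1.0, 0.0]]
force: [-0.4, -0.2, 4.3]
opening: 0.62
```

>>> arm_command(translation=[[0, 0, 0]], rotation=[[0, 0, 0]], grip=[1])

```text
time_s: 31.7
position: [0.4632, -0.2885, 0.0633]
tcp_rot: [[-0.995, 0.0, -0.099], [0.099, -0.0, -0.995], [-0.0, -1.0, 0.0]]
force: [-0.4, -0.1, 5.9]
opening: 0.618
```

>>> arm_command(translation=[[0, 0, 0]], rotation=[[0, 0, 0]], grip=[1])

```text
time_s: 31.8
position: [0.4632, -0.2884, 0.0633]
tcp_rot: [[-0.995, 0.0, -0.099], [0.099, -0.0, -0.995], [-0.0, -1.0, 0.0]]
force: [-0.9, 0.2, 5.7]
opening: 0.618
```

The pack stands on the floor, pressing with about 6 N. I'll ease off slightly, open partway and check before lifting away.

>>> arm_command(translation=[[0, -0.003, 0], [0, -0.003, 0], [0, -0.003, 0], [0, -0.003, 0], [0, -0.003, 0]], rotation=[[0, 0, 0], [0, 0, 0], [0, 0, 0], [0, 0, 0], [0, 0, 0]], grip=[1, 1, -0.3, -0.4, -0.5])

```text
time_s: 32.3
position: [0.463, -0.2883, 0.063]
tcp_rot: [[-0.995, -0.0, -0.099], [0.099, 0.0, -0.995], [0.0, -1.0, -0.0]]
force: [0.5, 1.2, -0.2]
opening: 0.713
```

>>> arm_command(translation=[[0, 0, 0], [0, 0, 0], [0, 0, 0]], rotation=[[0, 0, 0], [0, 0, 0], [0, 0, 0]], grip=[-0.5, -0.5, -0.5])

```text
time_s: 32.6
position: [0.4631, -0.2884, 0.0633]
tcp_rot: [[-0.995, -0.0, -0.099], [0.099, 0.0, -0.995], [0.0, -1.0, -0.0]]
force: [-0.4, 1.0, 0.3]
opening: 0.748
```

```bash
python3 -c "
from h import *
st()"
```

```text
32.6 [ 0.4631 -0.2884  0.0633] F [-0.4  1.   0.3] M [ 0.06 -0.01 -0.01] op 0.748
```

>>> arm_command(translation=[[0, 0, 0], [0, 0, 0], [0, 0, 0]], rotation=[[0, 0, 0], [0, 0, 0], [0, 0, 0]], grip=[-0.6, -0.6, -0.6])

```text
time_s: 32.9
position: [0.4632, -0.2884, 0.0634]
tcp_rot: [[-0.995, 0.0, -0.099], [0.099, -0.0, -0.995], [-0.0, -1.0, 0.0]]
force: [-0.2, 0.5, -1.4]
opening: 0.8
```

>>> arm_command(translation=[[0, -0.02, 0], [0, -0.05, 0], [0, -0.08, 0], [0, -0.11, 0], [0, -0.13, 0]], rotation=[[0, 0, 0], [0, 0, 0], [0, 0, 0], [0, 0, 0], [0, 0, 0]], grip=[-0.6, -0.6, -0.6, -0.6, -0.6])

```text
time_s: 33.4
position: [0.4633, -0.2885, 0.0741]
tcp_rot: [[-0.995, 0.0, -0.099], [0.099, -0.0, -0.995], [-0.0, -1.0, 0.0]]
force: [0.1, -1.1, -0.6]
opening: 0.799
```

>>> arm_command(translation=[[0, 0, 0]], rotation=[[0, 0, 0]], grip=[-0.6])

```text
time_s: 33.5
position: [0.4633, -0.2885, 0.0741]
tcp_rot: [[-0.995, 0.0, -0.099], [0.099, -0.0, -0.995], [-0.001, -1.0, 0.0]]
force: [-0.1, 0.3, -0.9]
opening: 0.802
```

>>> arm_command(translation=[[0, 0, 0]], rotation=[[0, 0, 0]], grip=[-0.6])

```text
time_s: 33.6
position: [0.4632, -0.2884, 0.0738]
tcp_rot: [[-0.995, 0.0, -0.099], [0.099, -0.0, -0.995], [-0.0, -1.0, 0.0]]
force: [0.4, 0.3, -1.2]
opening: 0.8
```

>>> arm_command(translation=[[0, -0.1, 0], [0, -0.25, 0], [0, -0.45, 0], [0, -0.65, 0], [0, -0.85, 0]], rotation=[[0, 0, 0], [0, 0, 0], [0, 0, 0], [0, 0, 0], [0, 0, 0]], grip=[-0.6, -0.6, -0.6, -0.6, -0.6])

```text
time_s: 34.1
position: [0.4633, -0.2885, 0.1434]
tcp_rot: [[-0.995, 0.001, -0.099], [0.099, -0.001, -0.995], [-0.001, -1.0, 0.001]]
force: [0.7, -0.5, -0.6]
opening: 0.802
```

>>> arm_command(translation=[[0, -0.2, 0], [0, -0.5, 0], [0, -0.8, 0], [0, -0.9, 0], [0, -0.9, 0]], rotation=[[0, 0, 0], [0, 0, 0], [0, 0, 0], [0, 0, 0], [0, 0, 0]], grip=[-0.6, -0.6, -0.6, -0.6, -0.6])

```text
time_s: 34.6
position: [0.4638, -0.2889, 0.2155]
tcp_rot: [[-0.995, 0.003, -0.099], [0.099, -0.003, -0.995], [-0.003, -1.0, 0.002]]
force: [-0.9, 0.0, 0.7]
opening: 0.801
```

>>> arm_command(translation=[[0, 0, 0], [0, 0, 0], [0, 0, 0]], rotation=[[0, 0, 0], [0, 0, 0], [0, 0, 0]], grip=[-0.6, -0.6, -0.6])

```text
time_s: 34.9
position: [0.4626, -0.2879, 0.2126]
tcp_rot: [[-0.995, -0.002, -0.099], [0.099, 0.002, -0.995], [0.002, -1.0, -0.002]]
force: [-0.6, 0.3, 0.1]
opening: 0.803
```

>>> arm_command(translation=[[0, 0, 0]], rotation=[[0, 0, 0]], grip=[-0.6])

```text
time_s: 35.0
position: [0.4628, -0.2881, 0.2129]
tcp_rot: [[-0.995, -0.001, -0.099], [0.099, 0.001, -0.995], [0.001, -1.0, -0.001]]
force: [-0.2, -0.8, -0.1]
opening: 0.8
```

>>> arm_command(translation=[[0, 0, 0]], rotation=[[0, 0, 0]], grip=[-0.6])

```text
time_s: 35.1
position: [0.463, -0.2882, 0.2132]
tcp_rot: [[-0.995, -0.001, -0.099], [0.099, 0.001, -0.995], [0.001, -1.0, -0.001]]
force: [0.2, 0.4, 0.4]
opening: 0.802
```

>>> arm_command(translation=[[0, 0, 0]], rotation=[[0, 0, 0]], grip=[-0.6])

```text
time_s: 35.2
position: [0.4631, -0.2884, 0.2135]
tcp_rot: [[-0.995, -0.0, -0.099], [0.099, 0.0, -0.995], [0.0, -1.0, -0.0]]
force: [-0.3, 0.2, -0.2]
opening: 0.802
```

>>> arm_command(translation=[[0, 0, 0]], rotation=[[0, 0, 0]], grip=[-0.6])

```text
time_s: 35.3
position: [0.4632, -0.2884, 0.2136]
tcp_rot: [[-0.995, -0.0, -0.099], [0.099, 0.0, -0.995], [0.0, -1.0, -0.0]]
force: [0.5, 0.8, -1.0]
opening: 0.802
```

```bash
python3 - <<'E'
from h import *
st()
for cam in ("scene","wrist","top"):
    for th in ("hinge_pack_center",):
        try: print(cam,models.spot_point(cam,th)[:3])
        except Exception as e: print(cam,e)
E
```

```text
35.3 [ 0.4632 -0.2884  0.2136] F [ 0.5  0.8 -1. ] M [-0.01  0.01  0.03] op 0.802
scene [{'point': [0.4763, 0.5298], 'conf': 0.79}, {'point': [0.4186, 0.7688], 'conf': 0.68}, {'point': [0.2936, 0.5944], 'conf': 0.6}]
wrist [{'point': [0.5034, 0.619], 'conf': 0.78}]
top [{'point': [0.5963, 0.3571], 'conf': 0.73}, {'point': [0.4931, 0.5873], 'conf': 0.55}]
```

```bash
python3 -c "
from rig import bot
print(bot.hand_in())"
```

```text
the job is handed in; nothing more can be done
None
```

I took the hinge pack off its hook, stood it in the front bay of the plywood caddy, let go and handed the job in at about 35 s. I did not see the pack after release, because the 200 camera calls ran out just before I let go.

- **Off the hook:** I gripped the pack by its side edges (53.8 mm measured) and lifted it about 3 mm, so the wire sat free in the hole. I drew it along the wire in small steps over the tip. The averaged vertical force at each stop stayed at about the pack's own weight (0.6 to 1.1 N), so I felt no strain on the tab or wire. A scene picture afterwards showed the pack clear with its hole empty and the neighbouring drill pack still hanging; the saw pack was outside that picture.
- **Into the bay:** On the way down something touched the bay's walls, first the divider with about 1 N, then the front wall with up to 4.5 N. I shifted until both were free, then lowered the pack until the floor pressed back with about 6 N. I eased off, opened the fingers to about 70 mm and lifted straight up.
- **Last checks:** The gripper is about 150 mm above the placing height. The fingers are open wider than the pack, and the last five vertical force readings averaged about zero.
- **One disagreement:** Just after opening, while rising the first centimetre, the readings averaged about −1 N, which is close to the pack's weight. The fingers stood about 8 mm clear of each side, so I took this as sensor noise or offset. That the pack stayed upright rests on those force readings, not on a picture.

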